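# Hold the balance's draught cover half open over the glass

### The arm

A 7-joint arm with a two-finger parallel gripper is mounted at the origin on a cart in front of the work surface, level with it; the furniture and walls round the work are solid. World frame = base frame: x ahead of the robot, y to its left, z up, the work surface at z = 0. Lengths are in m, angles in rad, forces in N, time in s.
With the tool pointing down it reaches from about 0.4 to 0.85 m from the base axis. Payload 6.9 kg.
Tool frame: the origin (TCP) lies midway between the tips of the shut fingers; the grasp point (between the pads) lies behind it (ctrl.pinch_z is the z of the grasp point in the tool frame, in m); z points along the fingers, y is the direction in which the jaws open and shut (so a half turn about z gives the same grasp; the last joint's range is limited). The gripper opens to 85 mm and grips with 20 to 120 N. Pads are 22 mm wide; open, the fingers measure 114 mm over their backs; the gripper's body (76 mm by 85 mm) begins 54 mm behind the grasp point. The pads swing forward as they close: fully open they stand 13 mm farther back than shut.
Start: joints at [1.26, 0.507, -0.238, 1.5, 0.126, 1.149, -0.155], TCP at [0.253, -0.571, 0.231] pointing down, gripper open.
Joint ranges: [-3.08, 3.08], [-0.24, 2.05], [-1.43, 1.35], [0, 2.5], [-1.52, 4.66], [0.17, 1.96], [-2.89, 2.89]. Speed limits (rad/s): [2.39, 2.39, 3.14, 3.14, 3.14, 3.14, 3.14].

### API

Orientations are given as a unit quaternion [w, x, y, z].
In Python, from station import ctrl, get_state, vision, ticket, models gives the robot as it stands. Calls block until the motion is done:
- ctrl.movep(position, orientation): joint-space move of the TCP to a pose.
- ctrl.movel(position, frame=None, max_speed=0.15): straight line of the TCP; frame=None keeps the orientation; max_speed is the mean speed in m/s.
- ctrl.set_joints(angles): joint-space move.
- ctrl.ungrasp() and ctrl.close_gripper(force=None): open the fingers fully, or close them until they stop; force is the grip in N (None keeps the last).
- ctrl.pause(seconds).
- ctrl.ik(position, orientation): joint angles nearest the present ones, or None.
- get_state(): the state.
- vision.grab_frame(name): name is "scene" or "top"; returns (picture, depth): 420x560x3 uint8, blue, green, red; 420x560 float32, m along the optical axis (not along the pixel's ray), 0 where there is no reading.
- vision.camera_info(name): a dict with "mtx" (3x3 intrinsics, pixels), "dist_coeffs" ([k1, k2, p1, p2, k3] as OpenCV has them; the pictures are not rectified), "R" (3x3) and "t" (3): a world point X has camera coordinates R X + t. Camera axes: x right, y down, z forward; pixel columns grow to the right and rows downward; lengths in m; the calibration is good to about 2 mm. A picture is of the moment at which its call begins. camera_info takes no time and is no camera call.
A pose or a line that the arm cannot do raises ctrl.Unreachable and nothing moves.
- ticket.close_job(): hands the job in, once; it reports no verdict.
Trained networks look in the newest picture that a camera, given by its name, has taken for a name from the list of things; names that differ only in an ending like _2 or _b are one class to them, and where a whole thing is asked for, a point or a joint stands for the part that bears it (a point fixed in the world has none). Each returns a list of dicts, best first, with "p" (0 to 1); they miss things now and then, are a little off and sometimes report something else, mostly with a low value. They report only what shows in the picture. A call takes as long as a camera call. They do not tell look-alikes from the thing itself.
- models.recognise(camera, target): "point" ([column, row] in pixels, amid what is visible of it).
- models.masks_of(camera, target): "mask" (420x560 bool, what is visible of it) and "point" ([column, row] in pixels, amid what is visible of it).
The state is a dict: "time": time; "qpos": joint angles; "qd": joint speeds; "tau": joint torques, N m; "tcp_pos": TCP position; "eef_rot": TCP orientation; "contact_force": force on the tool from outside, world axes, zero at the start; "wrist_torque": the same for the moment, N m; "width": finger opening in m.
Only numpy, scipy, OpenCV 4.12 (cv2) and the standard library are available. Lean on these libraries where they do the work, as an engineer would, in place of code of your own. Each camera call takes 0.05 s, during which the arm holds its last target. There are 200 camera calls.

### The job

Set the small measuring glass gently upright in the middle of the pan of the balance that has the clear draught box, and let it go. Then take the box's thrown-back cover by its orange handle, swing it forward to 45 degrees open (the red mark on the arc beside the hinge) and finish still holding it there, so that a colleague can dose into the glass; the cover would fall shut if released, and it must never come down onto the box. Leave the cream jar, the dropper bottle and the black-capped vial where they stand.

Things in the scene. Friction and masses are not known exactly. Their poses are not given: they have to be found in the camera images.
- measuring_glass: Small clear measuring glass, loose, 56 mm tall, 0.07 to 0.11 kg, round, 53 mm outside at the rim tapering to 42 mm at the foot; open top. Origin at the centre of its underside, z up when it stands. It starts standing on the worktop, on either side of the balance.
- bench_balance: Top-pan balance with the draught box, fixed; 296 x 172 x 70 mm. Origin at the centre of its underside on the worktop; its own x points from the key panel towards the pan, its own y towards the cover's hinge (roughly away from the robot), z up. A second balance, without a box, stands farther right and has no part in the job.
- bench_balance_pan: Square pale pan of that balance, 153 x 153 mm, top 70 mm above the worktop when empty; on a spring (4 N per mm, 1.8 mm travel). Its body origin coincides with the balance's origin, not with the pan's centre.
- pan_center (a point): Centre of the pan's top face, 59 mm along the balance's x from its origin. The clear box round the pan is 162 mm (balance's x) by 168 mm (y) outside, centred here; walls 3 mm thick stand just outside the pan, rim 134 mm above the worktop; the top is open while the cover is thrown back.
- cover (a joint): Opening angle of the clear hinged cover (rad): 0 closed and level on the box, 0.785 half open (45 degrees, at the red mark), 1.57 upright, 1.85 thrown back against its stop, where it rests at the start. The cover weighs 0.22 kg and turns easily: below 1.57 it falls shut unless held, above it falls back to the stop.
- cover_handle (a point): Centre of the cover's orange barrel handle: cylinder 24 mm in diameter, 32 mm long, axis parallel to the hinge; in the plane of the cover, 203 mm from the hinge line, 33 mm beyond the free edge on a 14 mm wide neck. Can be pinched over its two flat ends from straight above at any angle and turns between the fingers. Height about 0.33 m at the start, 0.28 m at 45 degrees.
- cover_hinge (a point): Middle of the cover's hinge line, on the far side of the box, 136 mm above the worktop; the line runs along the balance's x. At opening angle a the handle lies 203 mm * cos(a) from it along the balance's -y and 203 mm * sin(a) above it.
- cream_jar: Loose bystander: jar with white lid, 50 mm diameter, 66 mm tall, origin at the centre of its underside; beside the balance, on the side away from the glass. Leave alone.
- dropper_bottle: Loose bystander: amber bottle with red rubber dropper, 27 mm diameter, 91 mm tall, origin at the centre of its underside. Leave alone.
- black_cap_vial: Loose bystander: glass vial with black cap, 32 mm diameter, 50 mm tall, origin at the centre of its underside. Leave alone.
Things that resemble listed ones, but are neither listed nor needed, are in the scene too. Leave any yellow look-alike of the measuring_glass alone.

How it is judged:
On the way:
1. the glass stands upright in the middle of the pan, let go, with the cover still thrown back (horizontal distance between measuring_glass and pan_center below 0.02 m and contact force between measuring_glass and bench_balance_pan above 0.3 N and angle between measuring_glass's own z axis and vertical below 0.1 rad and linear speed of measuring_glass below 0.02 m/s and contact force between the fingers and measuring_glass below 0.05 N and value of joint cover above 1.6 rad), for 0.3 s.
At the end, for the whole second after the job is handed in: The robot's fingers hold the cover, at rest, between 39 and 51 degrees open (0.685 to 0.885 rad), with nothing else propping it; the glass stands upright on the pan, untouched, within 20 mm of its centre (horizontal distance between measuring_glass and pan_center below 0.02 m and contact force between measuring_glass and bench_balance_pan above 0.3 N and angle between measuring_glass's own z axis and vertical below 0.1 rad and linear speed of measuring_glass below 0.02 m/s and contact force between the arm and measuring_glass below 0.05 N and value of joint cover between 0.685 and 0.885 rad and velocity of joint cover between -0.05 and 0.05 rad/s and contact force between the fingers and cover above 0.3 N and contact force between cover and measuring_glass below 0.1 N and contact force between cover and cream_jar below 0.1 N and contact force between cover and dropper_bottle below 0.1 N and contact force between cover and black_cap_vial below 0.1 N); the arm keeps its last pose, push and grip.
It fails at once if the cover comes down onto the box (less than 0.12 rad open) (value of joint cover below 0.12 rad).
It fails at once if the glass is slammed or pressed hard onto the pan (over 25 N) (contact force between measuring_glass and bench_balance_pan above 25 N).
It fails at once if the glass is tipped over (angle between measuring_glass's own z axis and vertical above 0.6 rad).
It fails at once if the cream jar, the dropper bottle or the black-capped vial is pushed more than 20 mm or knocked over (distance of any of cream_jar, dropper_bottle, black_cap_vial from where it was at the start of the episode above 0.02 m or angle between any of cream_jar, dropper_bottle, black_cap_vial's own z axis and vertical above 0.5 rad).
It also fails if it takes over 67 s, if anything falls off the work surface, if the arm or the gripper's body presses on something with over 40 N, if the wrist force passes 120 N, or if a joint passes its speed limit or range.

## Working session

There is one attempt and no reset: what is moved stays moved. The work goes in short steps, each a Python script; the robot and the scene stay as the last script left them, time stands still between calls to the robot, and variables do not carry over. Pictures are saved under pics/ and viewed, on a budget of 10 in all, crops included, one or two more only if the job needs it, and the job is handed in when it is done.

```bash
mkdir -p pics; ls
python3 - <<'E'
from station import ctrl,get_state,vision,models
import cv2,numpy as np
for c in("scene","top"):
    im,d=vision.grab_frame(c); cv2.imwrite(f"pics/{c}0.png",im); np.save(f"pics/{c}0d.npy",d)
    i=vision.camera_info(c); print(c,i)
    for t in("measuring_glass","bench_balance","bench_balance_pan","cover","cover_handle","cream_jar","dropper_bottle","black_cap_vial"):
        print(t,[(np.round(r["point"]),round(r["p"],2),int(r["mask"].sum())) for r in models.masks_of(c,t)])
s=get_state();print(s["time"],s["width"],s["tcp_pos"],s["eef_rot"],ctrl.pinch_z,s["contact_force"])
E
```

```text
pics
scene {'mtx': array([[489.60384576,   0.        , 274.27793925],
       [  0.        , 489.60384576, 205.42211368],
       [  0.        ,   0.        ,   1.        ]]), 'dist_coeffs': array([0.0573564, 0.       , 0.       , 0.       , 0.       ]), 'R': array([[-0.74959135, -0.66163915, -0.01861282],
       [-0.26241164,  0.3228751 , -0.90933591],
       [ 0.60766186, -0.67674611, -0.4156462 ]]), 't': array([0.35822751, 0.24629735, 1.01028281])}
measuring_glass [(array([372., 193.]), 0.87, 308), (array([354., 202.]), 0.67, 333)]
bench_balance [(array([266., 209.]), 0.78, 10307)]
bench_balance_pan [(array([289., 207.]), 0.56, 176)]
cover [(array([256., 151.]), 0.94, 3122)]
cover_handle [(array([254., 153.]), 0.79, 3022)]
cream_jar [(array([184., 300.]), 0.66, 855)]
dropper_bottle [(array([129., 276.]), 0.56, 376)]
black_cap_vial [(array([313., 182.]), 0.51, 91)]
top {'mtx': array([[478.19275452,   0.        , 283.16868877],
       [  0.        , 478.19275452, 217.26728631],
       [  0.        ,   0.        ,   1.        ]]), 'dist_coeffs': array([-0.1459283,  0.       ,  0.       ,  0.       ,  0.       ]), 'R': array([[-0.00343923, -0.99996337,  0.00783746],
       [-0.99515566,  0.00265243, -0.09827599],
       [ 0.0982516 , -0.00813748, -0.99512834]]), 't': array([-0.04866102,  0.51492299,  1.4526091 ])}
measuring_glass [(array([412., 237.]), 0.63, 231), (array([370., 241.]), 0.61, 258)]
bench_balance []
bench_balance_pan [(array([289., 223.]), 0.95, 2565)]
cover [(array([298., 176.]), 0.97, 1909)]
cover_handle [(array([298., 181.]), 0.75, 1875)]
cream_jar [(array([164., 239.]), 0.62, 256)]
dropper_bottle []
black_cap_vial [(array([383., 183.]), 0.55, 101), (array([300., 178.]), 0.48, 1841)]
0.9 0.08498538789310293 [ 0.25300111 -0.5715069   0.23130464] [1.81390673e-05 9.78366182e-01 2.06880674e-01 9.40891525e-06] -0.0187 [2.43038683e-04 1.09776934e+00 5.97547599e-02]
```

Run:
```python
import cv2
a=cv2.imread("pics/top0.png")[110:320,90:490]; cv2.imwrite("pics/top0c.png",cv2.resize(a,(800,420),interpolation=cv2.INTER_CUBIC))
a=cv2.imread("pics/scene0.png")[80:350,90:450]; cv2.imwrite("pics/scene0c.png",cv2.resize(a,(800,600),interpolation=cv2.INTER_CUBIC))
```

```text
(no output)
```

View pics/top0c.png

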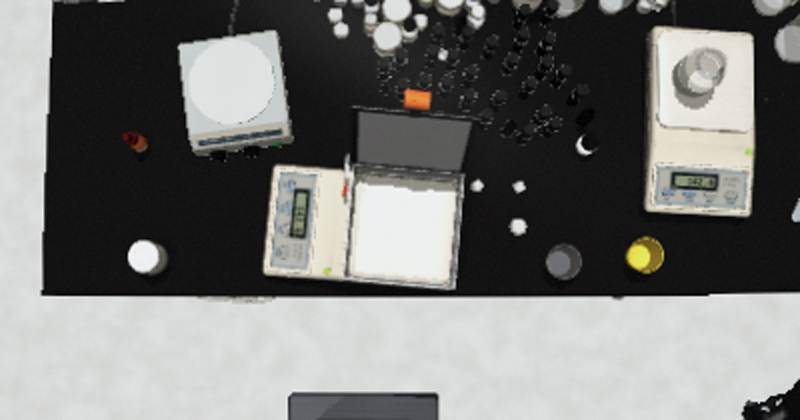

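View pics/scene0c.png

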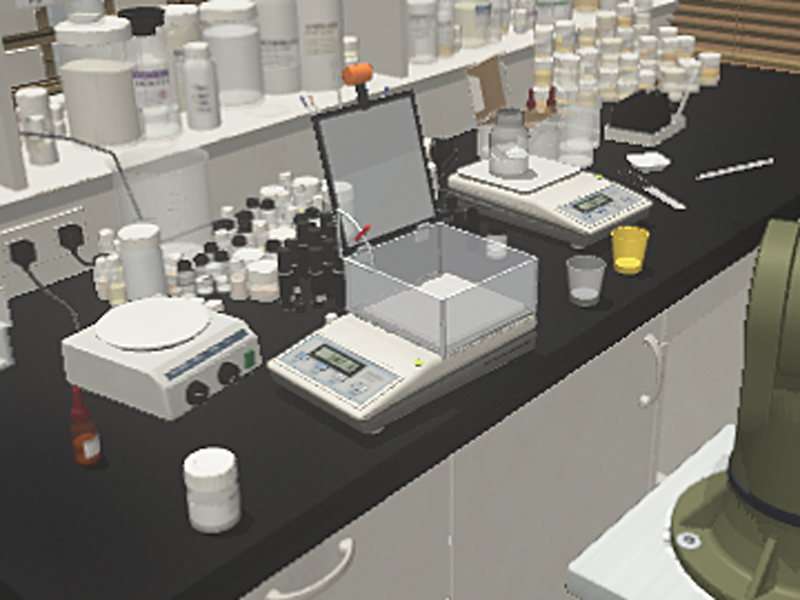

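The top view shows the clear glass at full-frame pixel (371,241) with the yellow look-alike to its right at (412,237). The boxed pan is centred near (292,224) and the orange handle is at (299,160). The cream jar (164,239) and dropper are on the left, and the black-capped vial is at (383,183).

```bash
cat > geo.py <<'E'
import numpy as np,cv2
from scipy.optimize import least_squares
from station import ctrl,get_state,vision,models
def proj(c,X):
    i=vision.camera_info(c); return cv2.projectPoints(np.float64(X).reshape(-1,1,3),cv2.Rodrigues(i["R"])[0],i["t"],i["mtx"],i["dist_coeffs"])[0][:,0]
def onz(c,px,z):
    i=vision.camera_info(c); n=cv2.undistortPoints(np.float64(px).reshape(-1,1,2),i["mtx"],i["dist_coeffs"])[:,0]
    r=np.c_[n,np.ones(len(n))]@i["R"]; o=-i["R"].T@i["t"]; return o+r*((z-o[2])/r[:,2])[:,None]
def tri(pa,pb):
    f=lambda X:np.r_[proj("top",X)[0]-pa,proj("scene",X)[0]-pb]
    s=least_squares(f,[.5,-.1,.1]); return s.x,s.fun
def cen(m): ys,xs=np.nonzero(m); return np.array([xs.mean(),ys.mean()])
def orange(im):
    h=cv2.cvtColor(im,cv2.COLOR_BGR2HSV); m=cv2.inRange(h,(5,170,120),(17,255,255))
    n,l,s,c=cv2.connectedComponentsWithStats(m); return [(s[k,4],c[k]) for k in range(1,n) if s[k,4]>20]
def frust(x,y,z=0):
    a=np.linspace(0,6.28,40); return np.vstack([np.c_[x+r*np.cos(a),y+r*np.sin(a),0*a+z+h] for r,h in((.021,0),(.0265,.056))])
def sil(c,x,y,z=0):
    h=cv2.convexHull(np.float32(proj(c,frust(x,y,z)))); m=cv2.moments(h); return np.array([m["m10"],m["m01"]])/m["m00"],h
E
cat > m1.py <<'E'
from geo import *
im={c:cv2.imread(f"pics/{c}0.png") for c in("top","scene")}
o={c:orange(im[c]) for c in im}; print(o)
for c in im: vision.grab_frame(c)
g={c:cen(min(models.masks_of(c,"measuring_glass"),key=lambda r:r["point"][0])["mask"]) for c in im}
f=lambda p:np.r_[sil("top",*p)[0]-g["top"],sil("scene",*p)[0]-g["scene"]]
s=least_squares(f,[.5,-.2]); print("glass",s.x,s.fun)
for t in("cream_jar","black_cap_vial"):
    r=models.masks_of("top",t); print(t,[(onz("top",cen(q["mask"]),.04)[0].round(3),q["p"]) for q in r])
pm=models.masks_of("top","bench_balance_pan")[0]["mask"].astype(np.uint8)
gr=cv2.cvtColor(im["top"],cv2.COLOR_BGR2GRAY)
k=pm.copy(); cs=max(cv2.findContours(k,0,cv2.CHAIN_APPROX_NONE)[0],key=cv2.contourArea)[:,0]
W=onz("top",cs,.07)[:,:2]; R=cv2.minAreaRect(np.float32(W)); print("pan",R, "px",cs.min(0),cs.max(0))
for c,best in (("h",None),):
    pa=max(o["top"],key=lambda t:t[0])[1]; pb=min(o["scene"],key=lambda t:np.hypot(*(t[1]-[251,113])))[1]
    print("handle",tri(pa,pb))
v=im["top"][120:290,190:420]; v=cv2.resize(v,None,fx=3.4,fy=3.4,interpolation=cv2.INTER_CUBIC); cv2.imwrite("pics/z.png",v)
E
python3 m1.py
```

```text
{'top': [(np.int32(118), array([298.24576271, 159.24576271]))], 'scene': [(np.int32(39), array([251.28205128, 110.87179487]))]}
glass [ 0.43991647 -0.31873369] [ 0.08221782 -0.15570222  0.06390322  0.28596057]
cream_jar [(array([0.449, 0.317, 0.04 ]), 0.79)]
black_cap_vial [(array([ 0.623, -0.36 ,  0.04 ]), 0.55)]
pan ((0.4889170825481415, -0.0734473466873169), (0.15312670171260834, 0.15358354151248932), 84.46161651611328) px [264 198] [318 251]
handle (array([ 0.62779135, -0.08576047,  0.33682937]), array([ 0.11856348,  0.13091018, -0.18941901, -0.01845702]))
```

View pics/z.png

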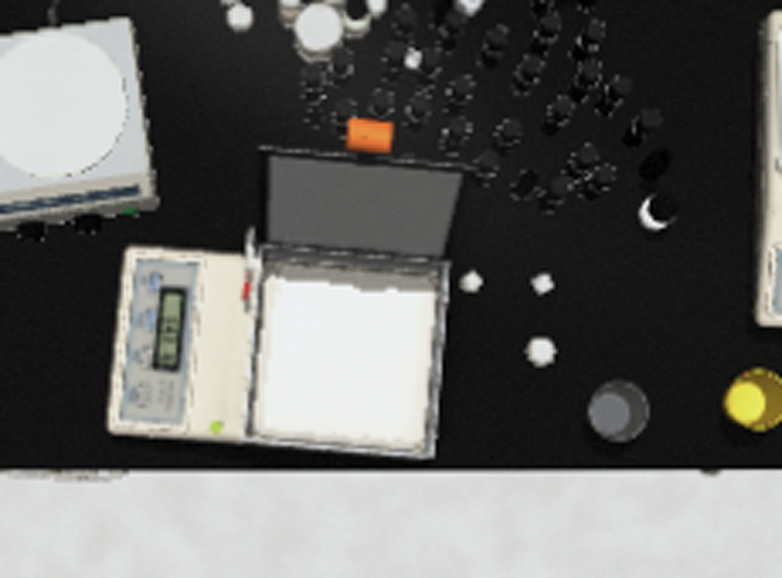

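```bash
cat >> geo.py <<'E'
from scipy.spatial.transform import Rotation as Ro
BX=np.array([-.0965,-.9953,0]); BY=np.array([.9953,-.0965,0]); PAN=np.array([.489,-.0735,.07])
HINGE=PAN+.0835*BY+[0,0,.066]
def down(u):
    y=np.array(u,float)/np.linalg.norm(u); z=np.array([0,0,-1.]); x=np.cross(y,z)
    return Ro.from_matrix(np.c_[x,y,z]).as_quat(scalar_first=True)
def handle(a): return HINGE-.203*np.cos(a)*BY+[0,0,.203*np.sin(a)]
E
cat > m2.py <<'E'
from geo import *
G=np.array([.440,-.319]); q0=np.array(get_state()["qpos"])
for nm,u in(("BY",BY),("-BY",-BY)):
  for p in([*G,.15],[*G,.014],[*G,.25],[*PAN[:2],.25],[*PAN[:2],.084]):
    j=ctrl.ik(np.array(p),down(u)); print(nm,p,None if j is None else np.round(j,2))
for nm,u in(("BX",BX),("-BX",-BX)):
  for a,dz in((1.85,.1),(1.85,0),(1.4,0),(.785,0)):
    j=ctrl.ik(handle(a)+[0,0,dz-.019],down(u)); print(nm,a,handle(a).round(3),None if j is None else np.round(j,2))
E
python3 m2.py
```

```text
BY [np.float64(0.44), np.float64(-0.319), 0.15] [ 0.93  0.5  -0.52  1.83  0.31  0.9   0.17]
BY [np.float64(0.44), np.float64(-0.319), 0.014] [ 0.82  0.67 -0.37  1.96  0.42  0.58  0.08]
BY [np.float64(0.44), np.float64(-0.319), 0.25] [ 0.97  0.4  -0.57  1.68  0.23  1.13  0.24]
BY [np.float64(0.489), np.float64(-0.0735), 0.25] [ 0.65  0.35 -0.75  1.8   0.27  1.1  -0.3 ]
BY [np.float64(0.489), np.float64(-0.0735), 0.084] [ 0.5   0.54 -0.59  2.03  0.46  0.71 -0.48]
-BY [np.float64(0.44), np.float64(-0.319), 0.15] [ 0.42  0.47  0.24  1.84 -0.14  0.85 -2.51]
-BY [np.float64(0.44), np.float64(-0.319), 0.014] [ 0.43  0.67  0.23  1.96 -0.28  0.54 -2.38]
-BY [np.float64(0.44), np.float64(-0.319), 0.25] [ 0.44  0.37  0.2   1.69 -0.08  1.09 -2.57]
-BY [np.float64(0.489), np.float64(-0.0735), 0.25] [-0.64  0.49  1.15  1.81 -0.49  1.16 -2.57]
-BY [np.float64(0.489), np.float64(-0.0735), 0.084] [-0.57  0.79  1.15  2.04 -0.91  0.96 -2.16]
BX 1.85 [ 0.628 -0.087  0.331] [ 0.3   0.46 -0.39  1.1   0.17  1.61 -1.71]
BX 1.85 [ 0.628 -0.087  0.331] [ 0.29  0.48 -0.33  1.33  0.16  1.35 -1.71]
BX 1.4 [ 0.538 -0.078  0.336] [ 0.38  0.33 -0.41  1.56  0.14  1.27 -1.71]
BX 0.785 [ 0.429 -0.068  0.279] [ 0.5   0.2  -0.49  1.91  0.11  1.05 -1.7 ]
-BX 1.85 [ 0.628 -0.087  0.331] [ 0.57  0.56 -0.99  1.09  0.47  1.7   1.2 ]
-BX 1.85 [ 0.628 -0.087  0.331] [ 0.61  0.6  -0.97  1.33  0.49  1.46  1.15]
-BX 1.4 [ 0.538 -0.078  0.336] [ 0.75  0.44 -1.01  1.56  0.38  1.35  1.17]
-BX 0.785 [ 0.429 -0.068  0.279] [ 0.94  0.3  -1.1   1.91  0.3   1.11  1.2 ]
```

Run:
```python
from geo import *
G=[.440,-.319]
ctrl.movep(np.array([*G,.15]),down(BY))
ctrl.movel(np.array([*G,.014]),max_speed=.12)
ctrl.close_gripper(force=25)
s=get_state();print(s["time"],s["width"],s["contact_force"])
ctrl.movel(np.array([*G,.25]),max_speed=.15)
ctrl.movel(np.array([*PAN[:2],.25]),max_speed=.15)
s=get_state();print(s["time"],s["width"],s["tcp_pos"],s["contact_force"])
im,_=vision.grab_frame("scene"); cv2.imwrite("pics/h.png",cv2.resize(im[40:300,150:450],None,fx=2.3,fy=2.3))
im,_=vision.grab_frame("top");cv2.imwrite("pics/ht.png",im)
for c in("scene",):
  for r in models.masks_of(c,"measuring_glass"): print(r["point"],r["p"],cen(r["mask"]),r["mask"].sum())
print(sil("scene",*PAN[:2],.236)[0], sil("scene",*PAN[:2],.236)[1][:,0].min(0),sil("scene",*PAN[:2],.236)[1][:,0].max(0))
```

```text
4.1833 0.050456068033907224 [-0.50611871 -0.43966631  5.11294191]
7.725 0.051037459280970414 [ 0.488864   -0.07433642  0.24988336] [0.32357299 0.33672271 0.32950268]
[283.0, 147.0] 0.83 [286.36235955 148.95224719] 356
[372.9, 192.6] 0.75 [371.69321534 192.01769912] 339
[254.9, 156.2] 0.47 [257.21013005 155.26454483] 2922
[288.17867531 147.32372003] [277.62772 134.49144] [298.6255  161.32767]
```

View pics/h.png

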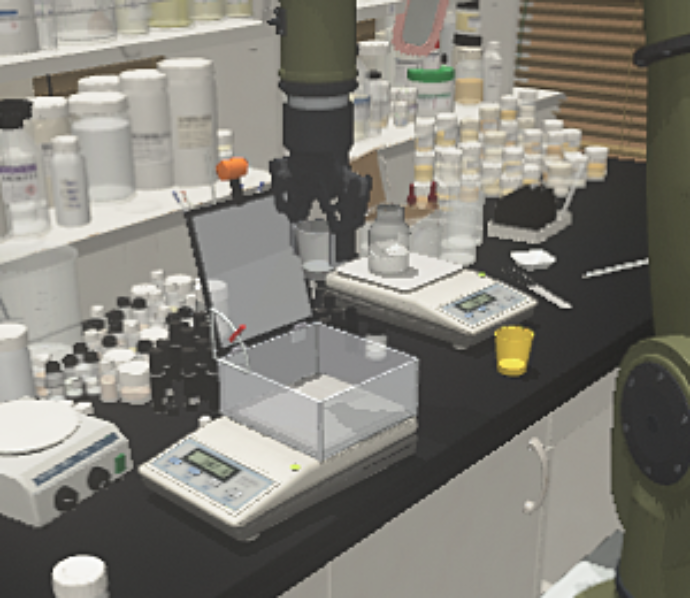

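The glass hangs upright in the fingers at about pixel (287,147), as predicted, and the cover is still thrown back. Next I lower it, watching the force.

Run:
```python
from geo import *
P=PAN[:2]
ctrl.movel(np.array([*P,.100]),max_speed=.15)
ctrl.movel(np.array([*P,.089]),max_speed=.04); ctrl.pause(.2)
f0=np.array(get_state()["contact_force"]);print(f0)
z=.089
while z>.0822:
    z-=.0007; ctrl.movel(np.array([*P,z]),max_speed=.02); ctrl.pause(.05)
    f=np.array(get_state()["contact_force"])-f0; print(round(z,4),f.round(2))
    if f[2]>1.2: break
ctrl.ungrasp(); ctrl.pause(.3)
ctrl.movel(np.array([*P,.25]),max_speed=.15)
s=get_state();print(s["time"],s["tcp_pos"],s["contact_force"])
ctrl.movep(handle(1.85)+[-.0,0,.08],down(BX))
im,_=vision.grab_frame("scene"); cv2.imwrite("pics/p.png",cv2.resize(im[40:300,150:450],None,fx=2.3,fy=2.3))
g=max(models.masks_of("scene","measuring_glass"),key=lambda r:-abs(r["point"][0]-290)); print(g["p"],g["point"],cen(g["mask"]),sil("scene",*P,.07)[0])
vision.grab_frame("top")
for r in models.masks_of("top","measuring_glass"): print(r["p"],r["point"],cen(r["mask"]))
print(sil("top",*P,.07)[0]); s=get_state();print(s["time"],s["tcp_pos"],orange(im))
```

```text
[-0.12374807  0.18961185 -0.57264832]
0.0883 [ 0.54 -0.57 -0.62]
0.0876 [ 0.8  -0.24 -0.18]
0.0869 [-0.23 -0.26 -0.32]
0.0862 [ 0.37 -0.6  -0.54]
0.0855 [-0.14 -0.41 -0.54]
0.0848 [ 0.66 -0.69 -0.1 ]
0.0841 [ 0.12 -0.15 -0.37]
0.0834 [ 0.63 -0.68  2.42]
14.05 [ 0.48849258 -0.0735631   0.24924388] [ 0.46771157 -0.42113356  0.42509297]
0.64 [288.1, 202.7] [287.928 203.348] [288.58618327 206.44479167]
0.79 [409.6, 238.8] [411.83555556 237.60444444]
[291.55618861 222.74489622]
15.525 [ 0.62745401 -0.08722998  0.41076223] [(np.int32(42), array([251.21428571, 110.92857143]))]
```

View pics/p.png

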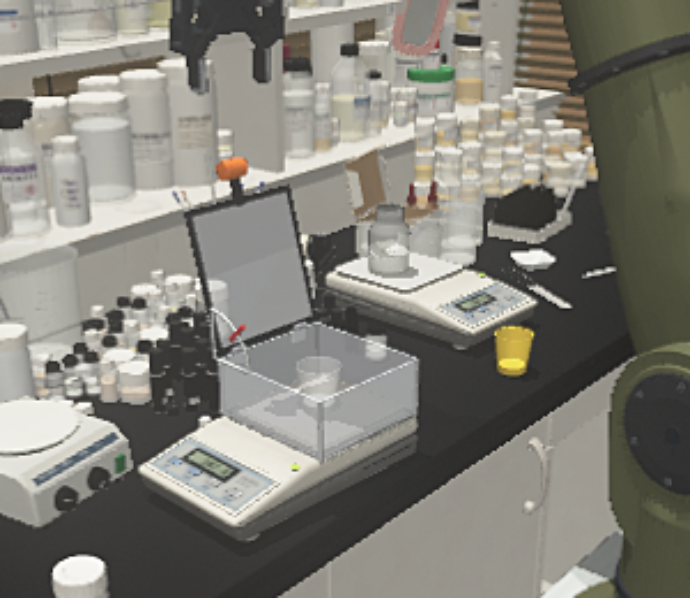

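The glass stands upright near the pan centre, at pixel (288,204). The open gripper is above the orange handle, and the cover is still thrown back at (251,111).

Run:
```python
from geo import *
OFF=np.array([0,0,-.021])
ctrl.movel(handle(1.85)+OFF,max_speed=.08)
s=get_state();print(s["time"],s["contact_force"])
ctrl.close_gripper(force=22); ctrl.pause(.2)
s=get_state();print(s["time"],s["width"],s["tcp_pos"],s["contact_force"])
im,_=vision.grab_frame("scene"); cv2.imwrite("pics/g.png",cv2.resize(im[40:300,150:450],None,fx=2.3,fy=2.3))
# test swing a little, still beyond upright
for a in(1.8,1.72,1.64): 
    ctrl.movel(handle(a)+OFF,max_speed=.05); s=get_state(); print(a,s["width"],s["contact_force"].round(2) if hasattr(s["contact_force"],"round") else s["contact_force"])
im,_=vision.grab_frame("scene"); cv2.imwrite("pics/g2.png",np.hstack([cv2.imread("pics/g.png")[:,:400],cv2.resize(im[40:300,150:450],None,fx=2.3,fy=2.3)[:,:400]]))
print(get_state()["time"])
```

```text
16.9333 [0.03778476 0.29411515 0.53718142]
17.6667 0.03160256585536039 [ 0.62803657 -0.08519034  0.31066206] [-0.82138122  6.16970437  3.52719631]
1.8 0.031353222364928685 [1.49 4.85 0.5 ]
1.72 0.03189585154243618 [1.33 5.15 0.38]
1.64 0.0316164300179662 [1.51 5.58 0.69]
19.0667
```

View pics/g2.png

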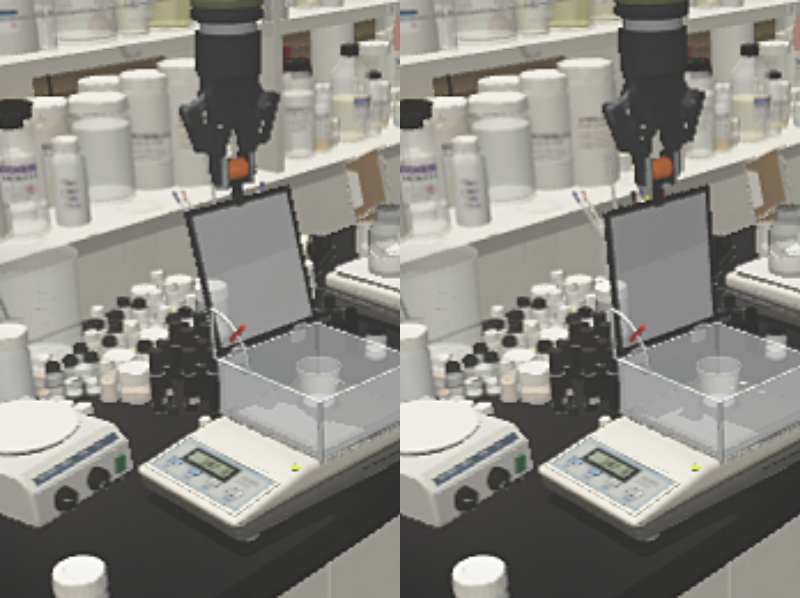

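The handle is gripped and the cover follows, leaving the glass alone. I continue the swing, with a small sideways shift to relieve the 5 N side load.

Run:
```python
from geo import *
OFF=np.array([0,0,-.021])-BX*.0015
for a in np.linspace(1.55,.785,8):
    ctrl.movel(handle(a)+OFF,max_speed=.06); s=get_state(); print(round(a,2),s["width"],np.round(s["contact_force"],2))
    if s["width"]<.028 or np.linalg.norm(s["contact_force"])>25: print("STOP");break
ctrl.pause(.5); s=get_state(); print(s["time"],s["tcp_pos"],s["width"],handle(.785)+OFF)
ims={}
for c in("scene","top"):
    im,_=vision.grab_frame(c); ims[c]=im; print(c,orange(im),proj(c,handle(.785)))
    print([(r["p"],r["point"],cen(r["mask"])) for r in models.masks_of(c,"measuring_glass")],sil(c,*PAN[:2],.07)[0])
a=cv2.resize(ims["scene"][60:300,160:340],None,fx=2.4,fy=2.4); b=cv2.resize(ims["top"][110:302,220:365],None,fx=3,fy=3); h=576
cv2.imwrite("pics/e.png",np.hstack([a[:h,:400],b[:h,:400]]))
```

```text
1.55 0.03202609233291536 [0.35 2.22 2.33]
1.44 0.03138828461360278 [0.7  2.26 0.27]
1.33 0.031796070505340224 [-0.24  1.72 -0.98]
1.22 0.031554004085832935 [ 1.01  1.1  -1.52]
1.11 0.031531424400744086 [ 0.33  0.09 -2.54]
1.0 0.03178121036445149 [ 0.11 -2.33 -2.14]
0.89 0.03170289992073479 [ 0.57 -4.46 -0.7 ]
0.78 0.031737225991746804 [-0.61 -5.24 -0.76]
23.6417 [ 0.42915739 -0.06658653  0.25834367] 0.0316662519706932 [ 0.4293274  -0.06620742  0.25848551]
scene [] [[305.34317493 147.32609829]]
[(0.63, [287.7, 202.2], array([288.40662651, 203.25      ])), (0.53, [370.8, 193.0], array([372.40206186, 191.46735395])), (0.46, [184.9, 298.3], array([185.14669927, 299.36308068]))] [288.58618327 206.44479167]
top [] [[290.92513628 240.89767333]]
[(0.59, [413.5, 236.3], array([411.5       , 236.96078431]))] [291.55618861 222.74489622]
```

View pics/e.png

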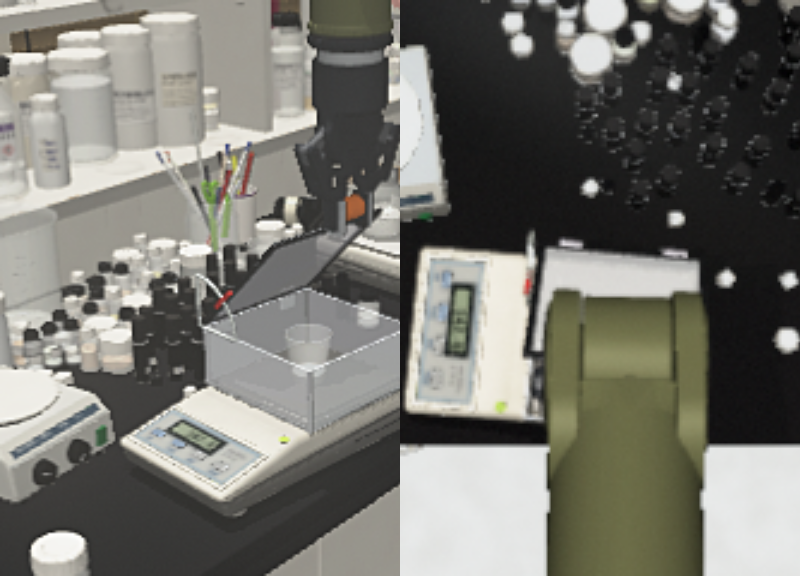

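The cover sits at about 45 degrees, with its edge in line with the red mark, and the handle is held. The glass mask is 3 rows off prediction, so I overlay the predicted outline to check how well it is centred.

Run:
```python
from geo import *
im,_=vision.grab_frame("scene"); k=8
v=cv2.resize(im[175:235,255:330],None,fx=k,fy=k,interpolation=cv2.INTER_CUBIC)
P=proj("scene",frust(*PAN[:2],.0697)); 
for r in(P[:40],P[40:]): cv2.polylines(v,[np.int32((r-[255,175]+.5)*k)],True,(0,0,255),1)
rows=[m for m in models.masks_of("scene","measuring_glass") if abs(m["point"][0]-288)<15]
for m in rows:
    ys,xs=np.nonzero(m["mask"]); print(m["p"],xs.min(),xs.max(),ys.min(),ys.max())
print(P.min(0),P.max(0))
# cover angle: frame free-edge predicted lines
for a,c in((.685,(0,255,255)),(.785,(0,0,255)),(.885,(0,255,0))): print(a,proj("scene",handle(a)))
cv2.imwrite("pics/o.png",v)
```

```text
0.87 279 297 195 213
[278.60662928 193.98213109] [298.47209813 220.23502852]
0.685 [[309.32598566 154.42161481]]
0.785 [[305.34317493 147.32609829]]
0.885 [[300.95636952 140.70567158]]
```

View pics/o.png

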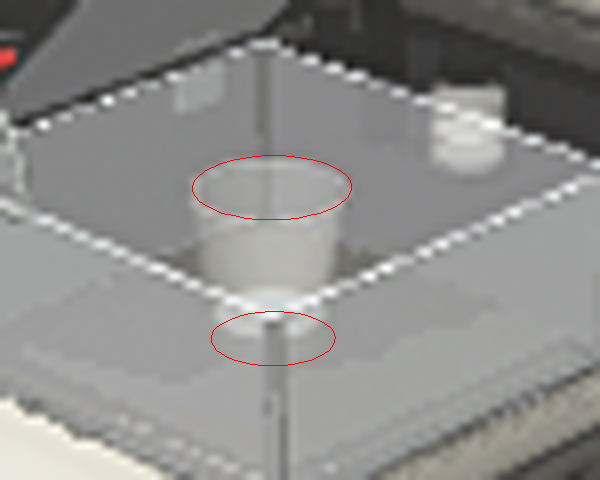

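The rim matches the predicted centred outline to about 1 px, a few mm at most. The foot is low-contrast through the box wall. Handing in.

Run:
```python
from station import ctrl,get_state,ticket
s=get_state();print(s["time"],s["width"],s["tcp_pos"],s["contact_force"],max(map(abs,s["qd"])))
ticket.close_job()
```

```text
23.9417 0.031786078014288954 [ 0.42917296 -0.06658775  0.25838262] [ 0.99722241 -3.76223582 -0.84343685] 0.0009224082577332292
the job is handed in; nothing more can be done
```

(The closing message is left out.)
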